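# Pry open the recipe tin and hold a spring clip open astride its divider card

## Robot

A 7-joint arm with a two-finger parallel gripper is mounted at the origin on the work surface. World frame = base frame: x ahead of the robot, y to its left, z up, the work surface at z = 0. Lengths are in m, angles in rad, forces in N, time in s.
With the tool pointing down it reaches from about 0.35 to 0.9 m from the base axis. Payload 7.2 kg.
Tool frame: the origin (TCP) lies at the very end of the fingers, on their centre line; the grasp point (between the pads) lies 19 mm behind it (bot.grip_depth is the distance from the TCP to the grasp point, in m); z points along the fingers, y is the direction in which the jaws open and shut (so a half turn about z gives the same grasp; the last joint's range is limited). The gripper opens to 85 mm and grips with 20 to 120 N. Pads are 22 mm wide; open, the fingers measure 114 mm over their backs; the gripper's body (76 mm by 85 mm) begins 54 mm behind the grasp point. The pads swing forward as they close: fully open they stand 13 mm farther back than shut.
Start: joints at [1.238, 0.411, -0.013, 1.596, 0.006, 1.134, -0.082], TCP at [0.164, -0.603, 0.231] pointing down, gripper open.
Joint ranges: [-2.95, 2.95], [-0.29, 1.99], [-1.47, 1.44], [0.14, 2.54], [-1.03, 4.17], [0.13, 1.85], [-2.86, 2.86]. Speed limits (rad/s): [2.39, 2.39, 3.01, 3.01, 3.14, 3.14, 3.14].

## Interface

Orientations are given as a unit quaternion [x, y, z, w].
In Python, from bench import telemetry, vision, bot, models gives the robot as it stands.
- The arm moves only by the tool play_rows, never from a script. Its argument "moves" is a list of rows, each a list of 5 numbers: the shift along the world's x, y, z as a fraction of full scale, then the turn about the world's z as a fraction of full scale, then the closure, from -1 (fully open) to 1 (shut). In form: [[dx, dy, dz, turn, fingers], ...]. A call has 1 to 12 rows; each row shifts and turns the commanded pose from where the row before left it; what a row does not reach is not made up. Full scale, the value 1, is 0.15 m for a shift and pi/4 rad for a turn. A row lasts 1/12 s, in which the tool goes at most 41.7 mm and 7.16 degrees, less where a joint would pass 70% of its speed; a pose out of reach is approached as far as the arm can. A call with a number of a shift or a turn outside -1 to 1 is refused whole. A call with a gripper value outside its range is refused whole. The fingers move at their own pace and stop on an object; "grip_force" is the grip in N (left out, the last holds). Time passes only in rows, so rows that do not move let the fingers close. It gives the time, the measured TCP pose, the force and the opening at its end, in the units of the state.
- telemetry.read_state(): the state, without advancing time (a new reading comes with each control period).
- vision.capture(name): name is "scene" or "top" or "wrist"; returns the picture (420x560x3 uint8, blue, green, red); there is no depth.
- vision.camera_info(name): a dict with "camera_matrix" (3x3 intrinsics, pixels), "dist_coeffs" ([k1, k2, p1, p2, k3] as OpenCV has them; the pictures are not rectified), "origin" and "orientation" of the camera in the world. Camera axes: x right, y down, z forward; pixel columns grow to the right and rows downward; lengths in m; the calibration is good to about 2 mm. A picture is of the moment at which its call begins: read the wrist's pose just before it. camera_info takes no time and is no camera call; for the wrist camera it gives the pose at the moment of the call.
- bot.job_done(): hands the job in, once; it reports no verdict.
Trained networks look in the newest picture that a camera, given by its name, has taken for a name from the list of things; names that differ only in an ending like _2 or _b are one class to them, and where a whole thing is asked for, a point or a joint stands for the part that bears it (a point fixed in the world has none). Each returns a list of dicts, best first, with "conf" (0 to 1); they miss things now and then, are a little off and sometimes report something else, mostly with a low value. They report only what shows in the picture. A call takes as long as a camera call. They do not tell look-alikes from the thing itself.
- models.look_for(camera, label): "bbox" ([left, top, width, height] in pixels, round what is visible of it).
The state is a dict: "t": time; "qpos": joint angles; "joint_vel": joint speeds; "tau": joint torques, N m; "ee_pos": TCP position; "tcp_rot": TCP orientation; "contact_force": force on the tool from outside, world axes, zero at the start; "ft_torque": the same for the moment, N m; "finger_gap": finger opening in m.
Only numpy, scipy, OpenCV 4.12 (cv2) and the standard library are available. Lean on these libraries where they do the work, as an engineer would, in place of code of your own. Each camera call takes 0.05 s, during which the arm holds its last target. There are 200 camera calls.

## Task

Slip the butter knife's blade under the rolled rim along the front of the recipe tin's lid, lever the lid up with it until it falls right back, and lay the knife down flat on the shelf, without the gripper itself ever touching the lid and without pushing the jars, mug, seamer, white lid or salt mill about. Then squeeze the steel spring clip open to take it off the end board of the jar rack, and bring it jaws down over the tall divider card standing in the tin. Finish while still holding it: squeezed wide open with one jaw on each side of the card's top edge, a centimetre or two down, held still and touching neither card nor tin, ready for a loose recipe to be slipped in.

Things in the scene. Friction and masses are not known exactly. Their poses are not given: they have to be found in the camera images.
- tin: Recipe tin of bare tinplate, fixed to the shelf; base 92 (x) x 140 (y) x 62 mm high, 2 mm walls, open on top under its lid; origin at the centre of its underside. Its -x side is the front, which looks roughly towards the robot. Low paper cards fill the rear half (x from +13 to +35 mm) up to 69 mm above the shelf; the tall divider card stands ahead of them
- tin_lid (a joint): Angle of the tin's lid (rad): 0 shut, grows as it opens up and back, stop at 1.95. The lid (140 g) is a deep cap 97 x 146 x 42 mm without a handle. Let go below about 0.85 rad it falls shut, past about 1.2 rad it falls right back to the stop by itself, and then reaches 156 mm above the shelf and 76 mm behind the hinge. About 1 N up at the rim lifts it
- lid_hinge (a point): On the axis of the lid's hinge (parallel to the tin's y), at the rear edge of the tin 48 mm behind its centre, 62 mm above the shelf
- lid_lip (a point): Middle of the underside of the lid's rolled front rim, 98 mm ahead of the hinge and level with it (62 mm above the shelf) when shut; moves with the lid. The rim is 6 mm thick, runs along the whole front and stands 7 mm proud of the tin's front wall: the blade goes under it
- card: Tall divider card of brown board in the tin, fixed, 2 mm thick (x), 124 mm wide (y), 93 mm high, upright and parallel to the tin's front; origin at the centre of its lower edge, which is 3 mm above the shelf. Hidden while the lid is shut; stands within 20 mm ahead of the tin's centre
- card_top (a point): Middle of the tall card's top edge, 96 mm above the shelf (34 mm above the tin's rim); x is across the card's faces, y along its edge, z up
- knife_grip (a point): Butter knife lying flat on the shelf: this point is the middle of the handle's front part, 8 mm above the shelf, near the balance point; x points along the knife to the blade's tip. The wooden handle is 18 wide x 16 mm high and 105 mm long (from 85 mm behind this point to 20 mm ahead of it); the flat steel blade, 20 mm wide and 2.5 mm thick, goes on at mid-height of the handle
- knife_tip (a point): Tip of the knife's blade, 110 mm ahead of knife_grip, at the same height; z up when it lies flat
- knife: The whole butter knife (75 g); origin on its underside, 10 mm ahead of knife_grip, 100 mm behind the tip
- clip: Steel spring clip (55 g), clamped tails up on the end board of the jar rack: two mirrored levers on a pivot pin with a coil spring. Origin on the pin; x runs across the two tails (squeeze along it), y along the pin and the 56 mm wide jaws, z up to the tails. The jaws reach 33 mm below the pin, with inner lips 6 mm high at their ends. Squeezed, each lever turns by half the opening angle
- clip_mid (a point): Middle of the clip, 4 mm above its pin. Its two tails are flat plates 24 mm wide (y), rising 40 mm above the pin and leaning 0.28 rad outwards: 34 mm over their outsides 26 mm above the pin, 42 mm at the top. Squeezed fully they stand parallel, 19 mm over their outsides, and the jaws gape 22 mm; while they close, the clip may ride some 8 mm along the fingers towards their tips
- jaw_a (a point): Inner lower edge of the jaw on the clip's +x side, at the middle of the jaw, 33 mm below the pin
- jaw_b (a point): Inner lower edge of the other jaw
- clip_arm (a joint): Opening angle of the clip (rad): 0 when clamped on the 4 mm board, -0.07 jaws touching, 0.56 fully open at its stop. Squeezing the tails 26 mm above the pin takes about 7 N at first and 13 N at the stop
- rack: Slotted wooden jar rack, fixed, 104 (x) x 380 mm (y), origin at the centre of its underside; five thin upright boards across it make four bays, jars stand in the three bays to +y, the bay beside the clip is empty
- end_board_top (a point): Middle of the top edge of the rack's -y end board, which is 4 mm thick (along the rack's y), 94 mm wide (along the rack's x), top 80 mm above the shelf. The clip's jaws reach 14 mm down on it; its pin is 19 mm above the edge
- jar1: Open glass jar, 74 mm across, 122 mm tall, in the rack; origin under its centre; leave it alone
- jar2: Same kind of jar in the next bay
- jar3: Same kind of jar in the last bay
- mug: Brown ceramic mug, 82 mm across, 95 mm tall, origin under its centre; leave it alone
- white_lid: Round white plastic jar lid, 84 mm across, 13 mm high, lying on the shelf; leave it alone
- seamer: Steel jar seamer, 104 mm round head, 90 mm tall, lever handle reaching 165 mm to its -x; leave it alone
- salt_mill: Dark wooden salt mill, 52 mm across, 90 mm tall; leave it alone
There are look-alikes about, which are no part of the job. Leave any blue look-alike of the clip alone.

How it is judged:
On the way, in this order (a step that is already met when the one before it is completed fails the run):
1. the knife, held in the gripper, levers the lid up off the tin (value of joint tin_lid above 0.25 rad and contact force between knife and tin_lid above 0.1 N and contact force between the fingers and knife above 1 N), for 0.1 s.
2. the lid has fallen right back and the knife lies flat on the shelf, let go (value of joint tin_lid above 1.7 rad and height (world z) of each of knife_grip, knife_tip below 0.014 m and contact force between the fingers and knife below 0.05 N and linear speed of knife below 0.03 m/s), for 0.2 s.
3. the clip has been squeezed off the end board and is held clear of it (distance between clip and end_board_top above 0.06 m and contact force between the fingers and clip above 1 N and value of joint clip_arm above 0.2 rad and contact force between clip and rack below 0.05 N), for 0.2 s.
At the end, for the whole second after the job is handed in: Clip held by the gripper, still, open past 0.4 rad, one jaw each side of the tall card, jaw ends over 5 mm below its top edge and jaw middles within 45 mm of its middle, touching no card, tin or rack; lid back past 1.7 rad; knife flat on the shelf, let go (all of step 2 and value of joint clip_arm above 0.4 rad and contact force between the fingers and clip above 1 N and linear speed of clip below 0.02 m/s and angle between clip's own z axis and vertical below 0.45 rad and z of each of jaw_a, jaw_b in the frame of card_top below -0.005 m and y of jaw_a in the frame of card_top between -0.045 and 0.045 m and y of jaw_b in the frame of card_top between -0.045 and 0.045 m and ((x of jaw_a in the frame of card_top above 0.002 m and x of jaw_b in the frame of card_top below -0.002 m) or (x of jaw_a in the frame of card_top below -0.002 m and x of jaw_b in the frame of card_top above 0.002 m)) and contact force between clip and card below 0.05 N and contact force between clip and tin below 0.05 N and contact force between clip and rack below 0.05 N); the arm keeps its last pose, push and grip.
It fails at once if the gripper itself touches the tin's lid (contact force between any of the fingers, the arm and tin_lid above 0.5 N).
It fails at once if the knife is thrown down or dropped from a height (contact force between the fingers and knife below 0.01 N and linear speed of knife above 0.8 m/s).
It fails at once if a jar, the mug, the white lid, the seamer or the salt mill is pushed more than 30 mm (distance of any of jar1, jar2, jar3, mug, white_lid, seamer, salt_mill from where it was at the start of the episode above 0.03 m).
It also fails if it takes over 64 s, if anything falls off the work surface, if the arm or the gripper's body presses on something with over 40 N, if the wrist force passes 120 N, or if a joint passes its speed limit or range.

## Working session

There is one attempt and no reset: what is moved stays moved. The work goes in short steps, Python scripts to look and compute and a tool call to move; the robot and the scene stay as the last step left them, time stands still between calls to the robot, and variables do not carry over. Pictures are saved under pics/ and viewed, about 8 in all and at most 12, crops included, and the job is handed in when it is done.

Besides the shell and the picture viewer there is one more tool, called after "Request:" by a JSON object that holds its "api" and its "payload", one argument or row to a line. play_rows: Moves the arm, as the interface text tells. Its arguments: {"type":"object","properties":{"moves":{"type":"array","items":{"type":"array","items":{"type":"number","minimum":-1,"maximum":1}}},"grip_force":{"type":"number"}},"required":["moves"]}

```bash
mkdir -p pics
cat > h.py <<'E'
import numpy as np, cv2
from scipy.spatial.transform import Rotation as R
from bench import telemetry, vision, bot, models
def cam(n):
    c=vision.camera_info(n); q=np.array(c["orientation"])
    return np.array(c["camera_matrix"]),np.array(c["dist_coeffs"]),np.array(c["origin"]),(R.from_quat(q).as_matrix() if q.size==4 else q)
def ground(n,px,z,c=None):
    K,D,o,M=c or cam(n)
    p=cv2.undistortPoints(np.array(px,float).reshape(-1,1,2),K,D).reshape(-1,2)
    d=np.c_[p,np.ones(len(p))]@M.T
    z=np.broadcast_to(z,len(p))
    return o+d*((z-o[2])/d[:,2])[:,None]
def proj(n,P,c=None):
    K,D,o,M=c or cam(n)
    P=(np.array(P,float).reshape(-1,3)-o)@M
    return cv2.projectPoints(P,np.zeros(3),np.zeros(3),K,D)[0].reshape(-1,2)
E
python3 - <<'E'
from h import *
print(telemetry.read_state())
ims=[]
for n in("scene","top"):
    im=vision.capture(n); cv2.imwrite(f"pics/{n}0.png",im); print(n,cam(n)[2],cam(n)[3].round(3).tolist(),cam(n)[0][0,0])
    for l in "tin knife clip rack card mug jar1 white_lid seamer salt_mill lid_lip knife_tip end_board_top".split():
        try: print(n,l,[(np.round(d["bbox"]).astype(int).tolist(),round(d["conf"],2)) for d in models.look_for(n,l)[:4]])
        except Exception as e: print(l,e)
E
```

```text
{'t': 0.0, 'qpos': array([ 1.23781411,  0.41190143, -0.0127259 ,  1.59711103,  0.00558409,
        1.13426564, -0.08220965]), 'joint_vel': array([ 0.00253793, -0.00049849,  0.00040286, -0.00047063, -0.00039465,
        0.00098853, -0.00177282]), 'tau': array([ 1.92761236e-04, -6.00617623e+01,  6.82257861e-01, -2.99409235e+01,
        1.37943617e-02,  1.05188502e-02, -3.16701221e-05]), 'ee_pos': array([ 0.16339635, -0.60272337,  0.23042461]), 'tcp_rot': array([ 9.91247346e-01,  1.32015222e-01, -1.56998925e-04, -8.09976467e-04]), 'contact_force': array([-0.2562668 , -0.08403112, -0.39016705]), 'ft_torque': array([ 0.02979962,  0.01123175, -0.07102694]), 'finger_gap': 0.08516777279017702}
scene [1.33523695 0.76233112 1.15252551] [[-0.701, 0.497, -0.512], [0.713, 0.498, -0.493], [0.01, -0.71, -0.704]] 504.99340695735475
scene tin [([219, 168, 39, 28], 0.69), ([228, 197, 54, 60], 0.61)]
scene knife [([219, 168, 38, 27], 0.77)]
scene clip [([292, 242, 22, 28], 0.92), ([342, 240, 20, 27], 0.58)]
scene rack [([341, 243, 141, 108], 0.98)]
scene card []
scene mug [([166, 181, 36, 33], 0.88)]
s
[... 758 characters left out ...]
fe [([370, 208, 15, 60], 0.63)]
top clip [([249, 196, 13, 15], 0.72), ([205, 214, 14, 18], 0.44)]
top rack [([101, 209, 118, 47], 0.78), ([287, 174, 48, 37], 0.62)]
top card []
top mug [([370, 157, 36, 32], 0.95)]
top jar1 [([127, 221, 29, 22], 0.95), ([156, 216, 28, 24], 0.82), ([96, 219, 31, 28], 0.6), ([203, 216, 17, 11], 0.21)]
top white_lid [([250, 250, 26, 25], 0.6), ([376, 208, 10, 60], 0.23)]
top seamer [([427, 194, 33, 74], 0.9), ([372, 211, 13, 57], 0.35), ([285, 175, 52, 36], 0.23)]
top salt_mill [([227, 160, 14, 21], 0.47)]
top lid_lip [([286, 175, 51, 37], 0.63)]
top knife_tip [([374, 208, 14, 63], 0.85), ([249, 252, 26, 22], 0.67)]
top end_board_top [([99, 214, 122, 41], 0.67)]
```

View pics/top0.png

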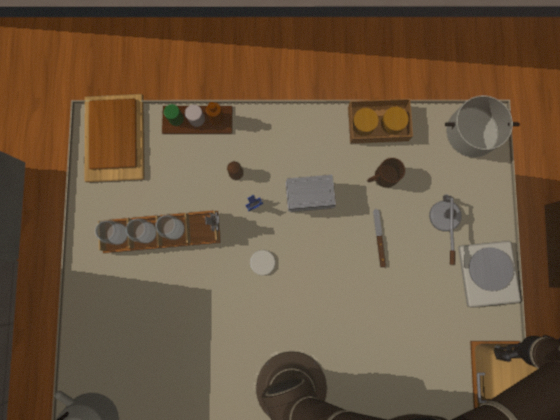

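View pics/scene0.png

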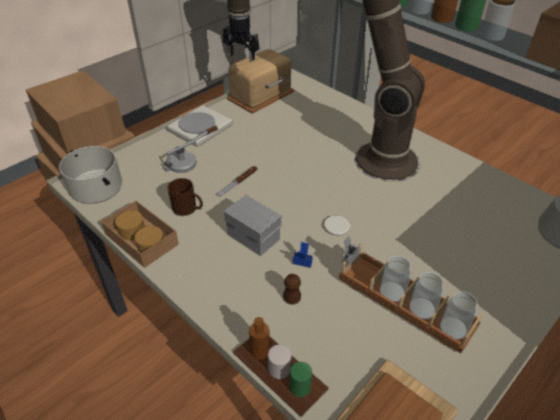

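Top view (420x560, +x up, +y left): the knife runs from tip (377,211) to end (381,264). The tin lid spans about (287–334, 177–210) and the steel clip is at (212,221) on the rack's right end board. The blue look-alike is at (253,203). The scene view agrees with this layout.

Run:
```python
from h import *
f=lambda px,z:ground("top",px,z).round(3)[:,:2].tolist()
print("knife tip,end",f([[377,211],[381,264]],.008))
print("lid corners",f([[288,180],[332,177],[334,206],[290,210]],.104))
print("clip",f([[212,221]],.11),"rack ends",f([[216,212],[219,240],[101,222],[102,250]],.06))
print("mug",f([[390,173]],.05),"white",f([[263,263]],.013),"mill",f([[235,170]],.05),"seamer",f([[445,215]],.05),"blue",f([[253,203]],.02))
K,D,o,M=cam("wrist");s=telemetry.read_state();T=R.from_quat(s["tcp_rot"]).as_matrix()
print("wrist cam in tcp",(T.T@(o-s["ee_pos"])).round(3),(T.T@M).round(3).tolist(),K[0,0],T.round(2).tolist())
```

```text
knife tip,end [[0.567, -0.287], [0.392, -0.295]]
lid corners [[0.653, 0.011], [0.663, -0.129], [0.57, -0.133], [0.557, 0.005]]
clip [[0.522, 0.248]] rack ends [[0.557, 0.243], [0.467, 0.231], [0.525, 0.612], [0.435, 0.604]]
mug [[0.687, -0.325]] white [[0.395, 0.092]] mill [[0.698, 0.184]] seamer [[0.548, -0.498]] blue [[0.593, 0.126]]
wrist cam in tcp [ 0.065 -0.001 -0.143] [[0.0, -0.964, -0.265], [1.0, 0.0, -0.001], [0.001, -0.265, 0.964]] 349.07444946589794 [[0.97, 0.26, -0.0], [0.26, -0.97, 0.0], [0.0, -0.0, -1.0]]
```

Request:
{"api": "play_rows", "payload": {
  "moves": [
    [0.175, 0.173, 0, -0.022, -1],
    [0.175, 0.173, 0, -0.022, -1],
    [0.175, 0.173, 0, -0.022, -1],
    [0.175, 0.173, 0, -0.022, -1],
    [0.175, 0.173, 0, -0.022, -1],
    [0.175, 0.173, 0, -0.022, -1],
    [0.175, 0.173, 0, -0.022, -1],
    [0.175, 0.173, 0, -0.022, -1],
    [0.175, 0.173, 0, -0.022, -1],
    [0.175, 0.173, 0, -0.022, -1],
    [0.175, 0.173, 0, -0.022, -1],
    [0.175, 0.173, 0, -0.022, -1]
  ]
}}

```text
t: 2.4
ee_pos: [0.4796, -0.2904, 0.2316]
tcp_rot: [1.0, 0.028, 0.0, 0.0]
contact_force: [-0.2, -1.2, -0.2]
finger_gap: 0.0855
```

Run:
```python
from h import *
c=cam("wrist"); im=vision.capture("wrist"); cv2.imwrite("pics/w1.png",im)
np.savez("w1.npz",K=c[0],D=c[1],o=c[2],M=c[3])
s=telemetry.read_state(); print(s["ee_pos"],R.from_quat(s["tcp_rot"]).as_matrix().round(3).tolist())
for l in("knife","tin"): print([(np.round(d["bbox"]).tolist(),d["conf"]) for d in models.look_for("wrist",l)[:2]])
```

```text
[ 0.48567848 -0.28296681  0.23164496] [[0.998, 0.064, 0.004], [0.064, -0.998, 0.004], [0.004, -0.003, -1.0]]
[]
[([0.0, 0.0, 130.0, 80.0], 0.98), ([0.0, 0.0, 104.0, 82.0], 0.56)]
```

View pics/w1.png

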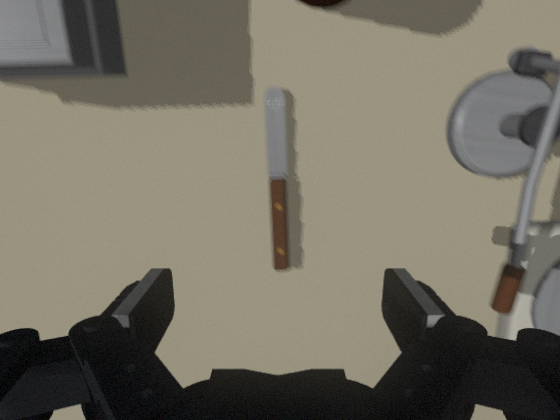

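The wrist view shows the knife with its tip at (275,88), bolster at (279,179) and end at (282,268). The tin lid is top left with its rim corner at (125,74).

Run:
```python
from h import *
z=np.load("w1.npz"); c=(z["K"],z["D"],z["o"],z["M"])
k=ground("w",[[275,88],[278.5,179],[281.5,268]],[.008,.016,.014],c); print(k.round(4).tolist(), np.linalg.norm(k[0]-k[2]))
d=k[0]-k[2]; print("yaw",np.degrees(np.arctan2(d[1],d[0])))
print("rim",ground("w",[[125,74],[20,76]],.065,c).round(4).tolist())
print("lidtop",ground("w",[[72,66]],.104,c).round(4).tolist())
s=telemetry.read_state(); print(s["t"],s["ee_pos"])
```

```text
[[0.5736, -0.2815, 0.008], [0.4845, -0.2901, 0.016], [0.3842, -0.2992, 0.014]] 0.19035876916210276
yaw 5.332588328144575
rim [[0.5727, -0.158, 0.065], [0.5659, -0.072, 0.065]]
lidtop [[0.5723, -0.1367, 0.104]]
2.55 [ 0.48094329 -0.2885991   0.23129307]
```

Request:
{"api": "play_rows", "payload": {
  "moves": [
    [-0.045, 0, -0.2, 0.022, -1],
    [-0.045, 0, -0.2, 0.022, -1],
    [0, 0, -0.2, 0, -1],
    [0, 0, 0, 0, -1],
    [0, 0, 0, 0, -1],
    [0, 0, 0, 0, -1]
  ]
}}

```text
t: 3.05
ee_pos: [0.4655, -0.2928, 0.1428]
tcp_rot: [0.999, 0.045, 0.001, 0.0]
contact_force: [-0.0, -0.3, 1.3]
finger_gap: 0.0854
```

Run:
```python
from h import *
s=telemetry.read_state(); T=R.from_quat(s["tcp_rot"]).as_matrix();print(s["ee_pos"],"yaw",np.degrees(np.arctan2(T[1,0],T[0,0])),s["joint_vel"].round(3))
c=cam("wrist"); im=vision.capture("wrist"); cv2.imwrite("pics/w2.png",im)
np.savez("w2.npz",K=c[0],D=c[1],o=c[2],M=c[3])
b,g,r=[im[...,i].astype(int) for i in range(3)]
m=((r-b>35)&(r-g>20)).astype(np.uint8); m[:, :150]=0; m[:,420:]=0
n,l,st,ce=cv2.connectedComponentsWithStats(m); i=1+st[1:,4].argmax(); print(st[i])
box=cv2.boxPoints(cv2.minAreaRect(np.argwhere(l==i)[:,::-1].astype(np.float32))); print(box.tolist()); P=ground("w",box,.014,c); print(P.round(4).tolist(),P.mean(0))
```

```text
[ 0.46553859 -0.29284604  0.1427686 ] yaw 5.214350540610418 [-0.004 -0.017 -0.005 -0.013 -0.    -0.005 -0.003]
[ 268  183   19  118 1885]
[[267.7695007324219, 183.17051696777344], [285.2646179199219, 182.87892150878906], [287.2154846191406, 299.92974853515625], [269.7203674316406, 300.2213134765625]]
[[0.481, -0.2826, 0.014], [0.4825, -0.2963, 0.014], [0.3807, -0.3079, 0.014], [0.3791, -0.2929, 0.014]] [ 0.43083563 -0.29495182  0.014     ]
```

View pics/w2.png

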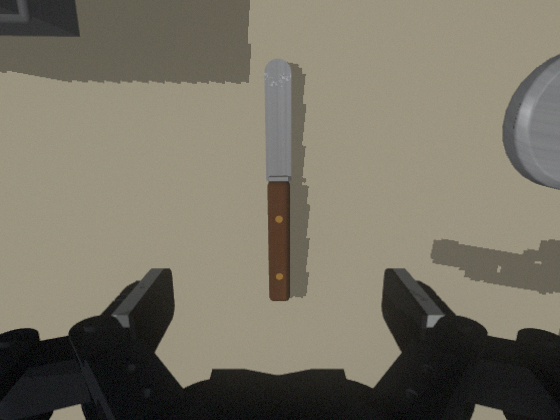

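Knife centred under the gripper: handle runs (268–287, 183–300), tip at (277,60). Descending and grasping.

Request:
{"api": "play_rows", "payload": {
  "moves": [
    [-0.015, 0, -0.2, 0.008, -1],
    [0, 0, -0.2, 0, -1],
    [0, 0, -0.2, 0, -1],
    [0, 0, -0.2, 0, -1],
    [0, 0, -0.08, 0, -1],
    [0, 0, -0.04, 0, -1],
    [0, 0, 0, 0, -1],
    [0, 0, 0, 0, -1],
    [0, 0, 0, 0, -1]
  ],
  "grip_force": 100
}}

```text
t: 3.85
ee_pos: [0.4641, -0.2926, 0.0052]
tcp_rot: [0.999, 0.049, 0.001, 0.001]
contact_force: [-0.3, 0.7, 0.6]
finger_gap: 0.0853
```

Request:
{"api": "play_rows", "payload": {
  "moves": [
    [0, 0, 0, 0, 1],
    [0, 0, 0, 0, 1],
    [0, 0, 0, 0, 1],
    [0, 0, 0, 0, 1],
    [0, 0, 0, 0, 1],
    [0, 0, 0, 0, 1],
    [0, 0, 0, 0, 1]
  ]
}}

```text
t: 4.43
ee_pos: [0.4629, -0.2919, 0.0038]
tcp_rot: [0.999, 0.049, 0.0, 0.0]
contact_force: [-2.2, 1.2, 6.2]
finger_gap: 0.0152
```

Request:
{"api": "play_rows", "payload": {
  "moves": [
    [0, 0, 0.1, 0, 1],
    [0, 0, 0.25, 0, 1],
    [0, 0, 0.25, 0, 1],
    [0, 0, 0.25, 0, 1],
    [0, 0, 0.25, 0, 1],
    [0, 0.15, 0.2, 0, 1],
    [0, 0.25, 0.2, 0, 1],
    [0, 0.25, 0, 0, 1],
    [0, 0.25, 0, 0, 1],
    [0, 0.25, 0, 0, 1],
    [0, 0.25, 0, 0, 1],
    [0, 0.05, 0, 0, 1]
  ]
}}

```text
t: 5.43
ee_pos: [0.4625, -0.0727, 0.2246]
tcp_rot: [0.999, 0.053, 0.0, -0.001]
contact_force: [-0.2, 0.8, -0.6]
finger_gap: 0.0152
```

Request:
{"api": "play_rows", "payload": {
  "moves": [
    [0, 0, 0, 0, 1],
    [0, 0, 0, 0, 1],
    [0, 0, 0, 0, 1],
    [0, 0, 0, 0, 1]
  ]
}}

```text
t: 5.77
ee_pos: [0.4627, -0.0808, 0.2241]
tcp_rot: [0.999, 0.048, -0.0, 0.0]
contact_force: [-0.3, 0.2, -0.3]
finger_gap: 0.0152
```

Run:
```python
from h import *
s=telemetry.read_state(); T=R.from_quat(s["tcp_rot"]).as_matrix();print(s["ee_pos"],"yaw",np.degrees(np.arctan2(T[1,0],T[0,0])),s["joint_vel"].round(3))
c=cam("wrist"); im=vision.capture("wrist"); cv2.imwrite("pics/w3.png",im)
np.savez("w3.npz",K=c[0],D=c[1],o=c[2],M=c[3])
```

```text
[ 0.46269518 -0.0808111   0.22413671] yaw 5.494699692002441 [ 0.004  0.    -0.005  0.002 -0.002  0.001 -0.002]
```

View pics/w3.png

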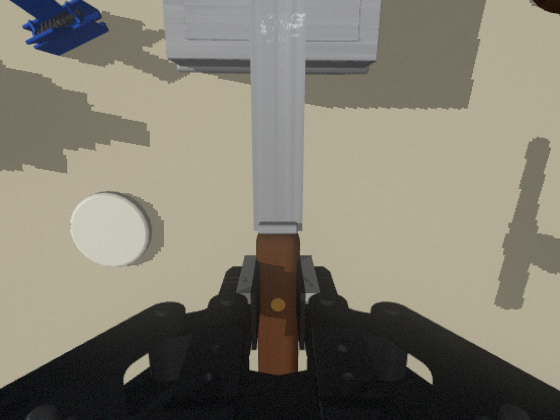

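The view shows the held knife pointing up the picture. The lid's top front edge runs (167,60)–(377,63) and the rim's outer edge (178,71)–(369,73). The white lid is at (110,230) and the blue clip top left.

Run:
```python
from h import *
z=np.load("w3.npz"); c=(z["K"],z["D"],z["o"],z["M"])
im=cv2.imread("pics/w3.png"); g=cv2.cvtColor(im,6).astype(int)
for x in (190,200,220,240,320,340,355): print(x,g[50:84,x].tolist())
rim=ground("w",[[178,71],[369,73]],.064,c); top=ground("w",[[167,60],[377,63]],.104,c)
for P in(rim,top):
    d=P[0]-P[1]; print(P.round(4).tolist(),P.mean(0).round(4),np.linalg.norm(d).round(4),"yaw",np.degrees(np.arctan2(-d[0],d[1])))
k=ground("w",[[278,229],[278,180],[278,100]],.232,c);print(k.round(4).tolist()); print("white",ground("w",[[110,230]],.013,c))
```

```text
190 [154, 153, 153, 150, 148, 153, 153, 144, 116, 71, 76, 74, 76, 73, 75, 78, 89, 113, 136, 128, 117, 102, 134, 171, 169, 170, 173, 171, 168, 170, 173, 169, 171, 172]
200 [156, 152, 152, 149, 149, 151, 151, 145, 119, 85, 73, 74, 76, 73, 74, 76, 86, 100, 100, 100, 93, 92, 131, 169, 173, 171, 172, 171, 171, 170, 173, 171, 172, 169]
220 [154, 154, 150, 149, 149, 150, 152, 145, 132, 100, 72, 77, 72, 71, 74, 73, 79, 104, 104, 98, 94, 84, 81, 100, 117, 114, 116, 118, 127, 172, 173, 170, 171, 169]
240 [152, 152, 152, 150, 148, 151, 149, 146, 140, 101, 88, 71, 70, 70, 71, 74, 80, 102, 103, 97, 95, 90, 83, 88, 115, 120, 117, 114, 116, 116, 117, 116, 124, 171]
320 [147, 146, 148, 150, 148, 150, 149, 146, 144, 129, 92, 65, 64, 66, 68, 66, 70, 73, 108, 100, 98, 94, 83, 76, 95, 112, 115, 115, 113, 114, 115, 115, 115, 118]
340 [146, 147, 148, 146, 151, 149, 152, 149, 143, 134, 102, 80, 71, 66, 70, 63, 64, 74, 95, 101, 93, 92, 84, 77, 84, 115, 116, 115, 113, 114, 114, 115, 116, 116]
355 [145, 148, 147, 147, 153, 154, 151, 148, 146, 138, 107, 78, 65, 65, 66, 63, 65, 74, 93, 101, 94, 96, 84, 78, 103, 113, 113, 115, 114, 114, 115, 112, 113, 114]
[[0.5564, 0.0101, 0.064], [0.5697, -0.1435, 0.064]] [ 0.563  -0.0667  0.064 ] 0.1543 yaw 4.95628278355908
[[0.5589, 0.0068, 0.104], [0.5711, -0.1387, 0.104]] [ 0.565 -0.066  0.104] 0.1461 yaw 4.76154780366514
[[0.4845, -0.0777, 0.232], [0.5045, -0.0758, 0.232], [0.5341, -0.0729, 0.232]]
white [[0.39642908 0.09287029 0.013     ]]
```

Request:
{"api": "play_rows", "payload": {
  "moves": [
    [-0.15, -0.01, 0, -0.01, 1],
    [-0.15, -0.01, -0.1, 0, 1],
    [0, 0, -0.2, 0, 1],
    [0, 0, -0.2, 0, 1],
    [0, 0, -0.2, 0, 1],
    [0, 0, -0.2, 0, 1],
    [0, 0, -0.2, 0, 1],
    [0, 0, -0.04, 0, 1],
    [0, 0, 0, 0, 1],
    [0, 0, 0, 0, 1],
    [0, 0, 0, 0, 1],
    [0, 0, 0, 0, 1]
  ]
}}

```text
t: 6.82
ee_pos: [0.4191, -0.0826, 0.0549]
tcp_rot: [0.999, 0.045, 0.001, 0.0]
contact_force: [0.3, -0.6, -1.4]
finger_gap: 0.0152
```

Run:
```python
from h import *
s=telemetry.read_state(); T=R.from_quat(s["tcp_rot"]).as_matrix();print(s["ee_pos"],"yaw",np.degrees(np.arctan2(T[1,0],T[0,0])))
a=vision.capture("scene"); 
K,D,o,M=cam("scene"); p=s["ee_pos"]; print(proj("scene",[p+T[:,0]*.11+[0,0,.004],[.563,-.066,.062],p]))
w=vision.capture("wrist"); x,y=proj("scene",[.563,-.066,.062])[0].astype(int)
crop=cv2.resize(a[y-40:y+50,x-60:x+60],None,fx=5,fy=5,interpolation=2); cv2.imwrite("pics/s4.png",crop); cv2.imwrite("pics/w4.png",w); print(x-60,y-40)
```

```text
[ 0.41906123 -0.08264533  0.0548815 ] yaw 5.158078085622518
[[271.68654918 207.59114061]
 [265.30627483 213.33945683]
 [293.42130541 190.9336056 ]]
205 173
```

View pics/w4.png

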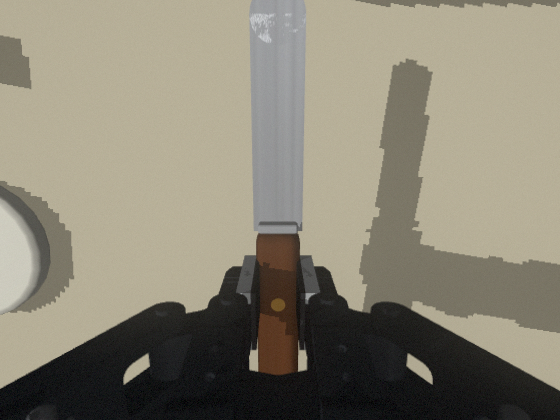

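The blade lies straight along the tool axis, its tip just at the top edge of the picture near (278,-2).

Run:
```python
from h import *
s=telemetry.read_state(); T=R.from_quat(s["tcp_rot"]).as_matrix();print(s["t"],s["ee_pos"])
for z in (.002,.005,.008): print((T.T@(ground("wrist",[[278,-1],[278,229]],s["ee_pos"][2]+z)-s["ee_pos"]).T).T.round(4).tolist())
```

```text
6.9167 [ 0.41873402 -0.08256508  0.05457757]
[[0.1063, -0.001, -0.0017], [0.0201, -0.001, -0.002]]
[[0.1054, -0.001, -0.0047], [0.0211, -0.001, -0.0049]]
[[0.1046, -0.001, -0.0077], [0.022, -0.001, -0.0079]]
```

Request:
{"api": "play_rows", "payload": {
  "moves": [
    [0, 0, -0.035, 0, 1],
    [0.06, 0.005, 0, 0, 1],
    [0.08, 0.007, 0, 0, 1],
    [0.06, 0.005, 0, 0, 1],
    [0.04, 0.004, 0, 0, 1],
    [0.02, 0.002, 0, 0, 1],
    [0.01, 0.001, 0, 0, 1],
    [0, 0, 0, 0, 1],
    [0, 0, 0, 0, 1],
    [0, 0, 0, 0, 1]
  ]
}}

```text
t: 7.75
ee_pos: [0.4577, -0.0788, 0.048]
tcp_rot: [0.999, 0.045, -0.0, 0.0]
contact_force: [-0.1, -0.2, -1.7]
finger_gap: 0.0152
```

Request:
{"api": "play_rows", "payload": {
  "moves": [
    [0.013, 0.001, 0, 0, 1],
    [0.007, 0, 0, 0, 1],
    [0, 0, 0, 0, 1],
    [0, 0, 0, 0, 1]
  ]
}}

```text
t: 8.08
ee_pos: [0.4597, -0.0787, 0.0477]
tcp_rot: [0.999, 0.045, -0.001, 0.0]
contact_force: [-5.6, -0.3, 0.8]
finger_gap: 0.0152
```

Contact with the front wall, so the blade is fully under the rim. Backing off 1 mm and lifting.

Request:
{"api": "play_rows", "payload": {
  "moves": [
    [-0.007, 0, 0.02, 0, 1],
    [0, 0, 0.05, 0, 1],
    [0, 0, 0.05, 0, 1],
    [0.02, 0.002, 0.05, 0, 1],
    [0.03, 0.003, 0.05, 0, 1],
    [0.03, 0.003, 0.04, 0, 1],
    [0, 0, 0, 0, 1]
  ]
}}

```text
t: 8.67
ee_pos: [0.475, -0.0772, 0.089]
tcp_rot: [0.999, 0.045, 0.002, 0.0]
contact_force: [-0.6, 0.9, -1.1]
finger_gap: 0.0155
```

Request:
{"api": "play_rows", "payload": {
  "moves": [
    [0.03, 0.003, 0.05, 0, 1],
    [0.03, 0.003, 0.05, 0, 1],
    [0.035, 0.003, 0.04, 0, 1],
    [0.035, 0.003, 0.04, 0, 1],
    [0.03, 0.003, 0.02, 0, 1],
    [0, 0, 0, 0, 1]
  ]
}}

```text
t: 9.17
ee_pos: [0.498, -0.0749, 0.118]
tcp_rot: [0.999, 0.045, 0.001, 0.0]
contact_force: [1.1, -0.2, -1.6]
finger_gap: 0.0155
```

Run:
```python
from h import *
s=telemetry.read_state(); print(s["ee_pos"],s["contact_force"])
a=vision.capture("scene"); crop=cv2.resize(a[130:280,160:360],None,fx=4,fy=4,interpolation=2); cv2.imwrite("pics/s5.png",crop)
```

```text
[ 0.49801477 -0.07491844  0.11802449] [ 1.10540941 -0.17144017 -1.59402967]
```

View pics/s5.png

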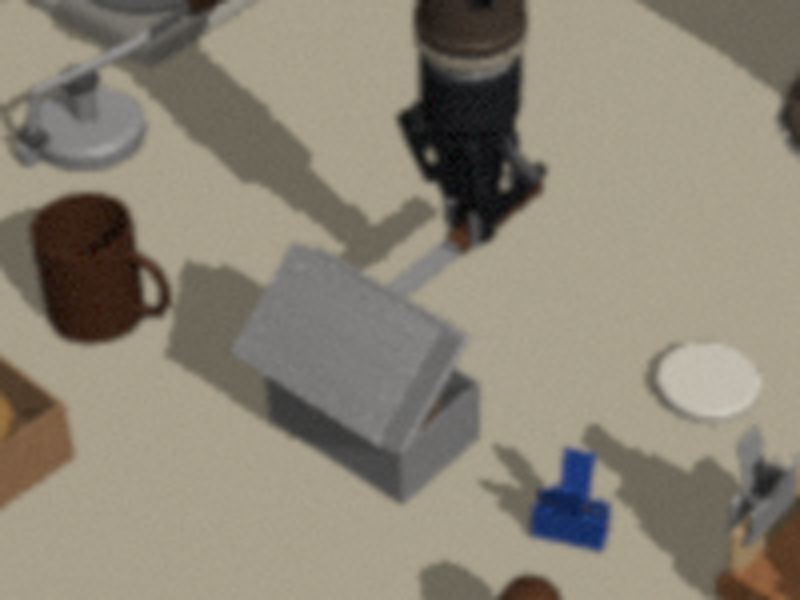

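The scene crop shows the lid held up by the blade at about 0.6 rad, with the gripper well clear of it. Continuing along the arc.

Request:
{"api": "play_rows", "payload": {
  "moves": [
    [0.04, 0.004, 0.05, 0, 1],
    [0.045, 0.004, 0.05, 0, 1],
    [0.05, 0.005, 0.045, 0, 1],
    [0.055, 0.005, 0.04, 0, 1],
    [0.06, 0.005, 0.035, 0, 1],
    [0.06, 0.005, 0.03, 0, 1],
    [0.06, 0.005, 0.03, 0, 1],
    [0.06, 0.005, 0.02, 0, 1],
    [0.06, 0.005, 0.01, 0, 1],
    [0.05, 0.004, 0, 0, 1],
    [0.03, 0.003, 0, 0, 1],
    [0, 0, 0, 0, 1]
  ]
}}

```text
t: 10.22
ee_pos: [0.5818, -0.0674, 0.1628]
tcp_rot: [0.999, 0.045, -0.001, -0.0]
contact_force: [-1.1, -0.1, -6.3]
finger_gap: 0.0153
```

Run:
```python
from h import *
s=telemetry.read_state(); print(s["ee_pos"],s["contact_force"])
a=vision.capture("scene"); crop=cv2.resize(a[130:280,160:360],None,fx=4,fy=4,interpolation=2); cv2.imwrite("pics/s6.png",crop)
```

```text
[ 0.58184879 -0.06744231  0.16280661] [-1.14570461 -0.09706213 -6.2893176 ]
```

View pics/s6.png

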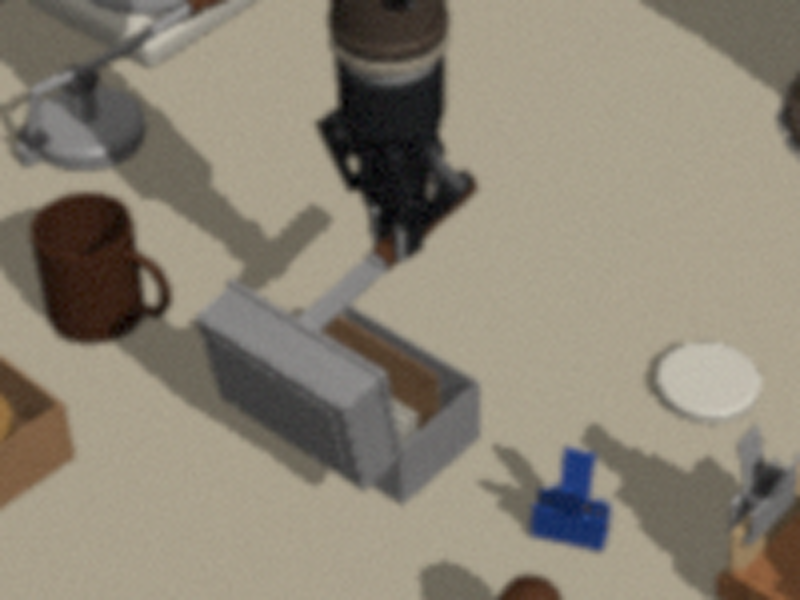

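The lid is near 1.4 rad with the blade inside it, and the tall card is now visible. Pushing on forward.

Request:
{"api": "play_rows", "payload": {
  "moves": [
    [0.06, 0.005, -0.01, 0, 1],
    [0.06, 0.005, -0.01, 0, 1],
    [0.05, 0.005, -0.01, 0, 1],
    [0.03, 0.003, 0, 0, 1],
    [0, 0, 0, 0, 1],
    [0, 0, 0, 0, 1],
    [0, 0, 0, 0, 1]
  ]
}}

```text
t: 10.85
ee_pos: [0.612, -0.0651, 0.1592]
tcp_rot: [0.999, 0.045, 0.0, 0.0]
contact_force: [-2.5, -0.6, -5.1]
finger_gap: 0.0148
```

Run:
```python
from h import *
s=telemetry.read_state(); print(s["ee_pos"],s["contact_force"])
a=vision.capture("scene"); cv2.imwrite("pics/s7.png",cv2.resize(a[130:280,160:360],None,fx=4,fy=4,interpolation=2))
```

```text
[ 0.61197883 -0.06512257  0.1592395 ] [-2.46466404 -0.63588471 -5.14672818]
```

View pics/s7.png

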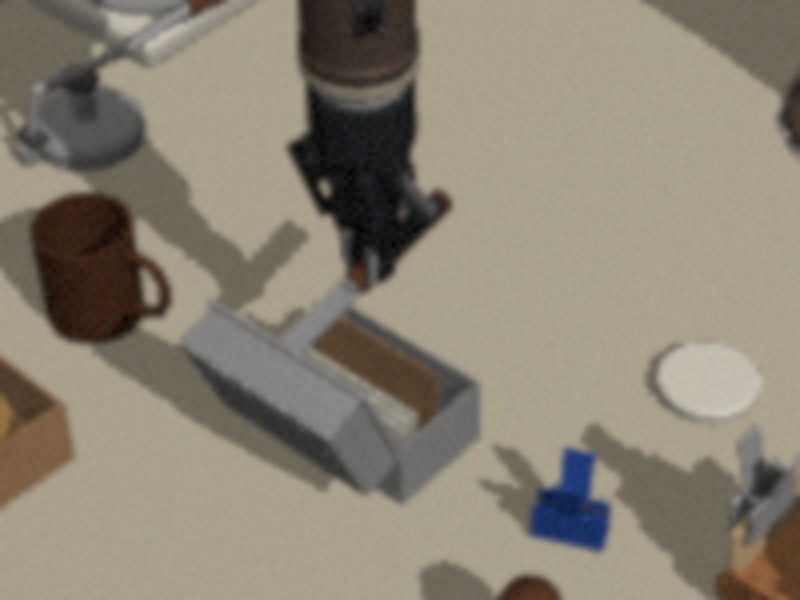

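Request:
{"api": "play_rows", "payload": {
  "moves": [
    [0, 0, -0.04, 0, 1],
    [0, 0, -0.05, 0, 1],
    [-0.05, -0.004, -0.01, 0, 1],
    [-0.08, -0.007, 0, 0, 1],
    [-0.12, -0.011, 0, 0, 1],
    [-0.16, -0.014, 0, 0, 1],
    [-0.16, -0.014, 0, 0, 1],
    [-0.16, -0.014, 0, 0, 1],
    [-0.16, -0.014, 0, 0, 1],
    [-0.11, -0.01, 0, 0, 1],
    [0, 0, 0, 0, 1],
    [0, 0, 0, 0, 1]
  ]
}}

```text
t: 11.9
ee_pos: [0.4617, -0.0783, 0.1448]
tcp_rot: [0.999, 0.045, 0.001, 0.0]
contact_force: [0.5, -0.1, -0.1]
finger_gap: 0.0151
```

Run:
```python
from h import *
s=telemetry.read_state(); print(s["ee_pos"],s["contact_force"])
a=vision.capture("scene");b=vision.capture("wrist"); cv2.imwrite("pics/s8.png",np.hstack([cv2.resize(a[150:270,200:320],(420,420),interpolation=2),cv2.resize(b,(380,285)) if 0 else cv2.copyMakeBorder(cv2.resize(b,(380,285)),0,135,0,0,0)]))
```

```text
[ 0.46173915 -0.07828976  0.14477345] [ 0.50627704 -0.11337757 -0.05444399]
```

View pics/s8.png

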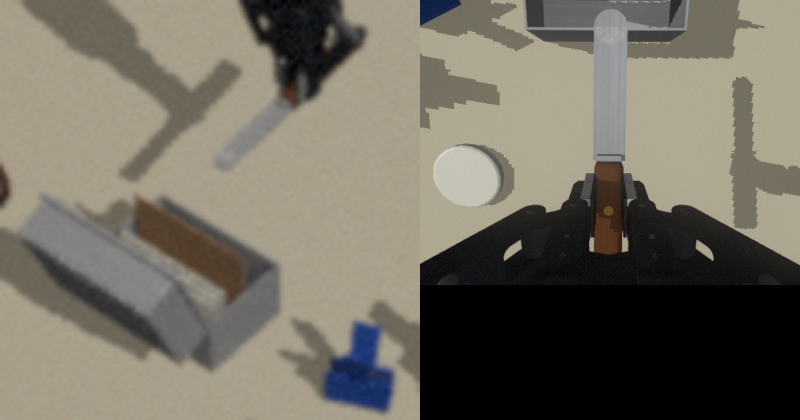

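Crop and wrist view: the lid rests fully back, tall brown card exposed, knife clear of the tin. Now laying the knife down to the right of the tin.

Request:
{"api": "play_rows", "payload": {
  "moves": [
    [0, -0.2, 0, 0, 1],
    [0, -0.25, 0, 0, 1],
    [0, -0.25, 0, 0, 1],
    [0, -0.2, -0.1, 0, 1],
    [0, -0.1, -0.2, 0, 1],
    [0, 0, -0.2, 0, 1],
    [0, 0, -0.2, 0, 1],
    [0, 0, -0.1, 0, 1],
    [0, 0, -0.06, 0, 1],
    [0, 0, -0.04, 0, 1],
    [0, 0, 0, 0, 1],
    [0, 0, 0, 0, 1]
  ]
}}

```text
t: 13.0
ee_pos: [0.4627, -0.228, 0.0098]
tcp_rot: [0.999, 0.046, 0.001, 0.0]
contact_force: [-1.5, 1.0, 2.1]
finger_gap: 0.0153
```

Request:
{"api": "play_rows", "payload": {
  "moves": [
    [0, 0, -0.02, 0, 1],
    [0, 0, -0.01, 0, 1],
    [0, 0, 0, 0, 1],
    [0, 0, 0, 0, 1]
  ]
}}

```text
t: 13.33
ee_pos: [0.4629, -0.2288, 0.0059]
tcp_rot: [0.999, 0.045, 0.001, 0.001]
contact_force: [-2.3, -0.2, 5.1]
finger_gap: 0.015
```

Request:
{"api": "play_rows", "payload": {
  "moves": [
    [0, 0, -0.012, 0, 1],
    [0, 0, 0, 0, 1],
    [0, 0, 0, 0, 1],
    [0, 0, 0, 0, 0.5],
    [0, 0, 0, 0, 0.2],
    [0, 0, 0, 0, -0.2],
    [0, 0, 0, 0, -1],
    [0, 0, 0, 0, -1],
    [0, 0, 0, 0, -1],
    [0, 0, 0, 0, -1],
    [0, 0, 0, 0, -1],
    [0, 0, 0, 0, -1]
  ]
}}

```text
t: 14.33
ee_pos: [0.4617, -0.2281, 0.0027]
tcp_rot: [0.999, 0.045, -0.0, -0.0]
contact_force: [-0.2, 0.4, 0.6]
finger_gap: 0.0853
```

Request:
{"api": "play_rows", "payload": {
  "moves": [
    [0, 0, 0.1, 0, -1],
    [0, 0, 0.25, 0, -1],
    [0, 0, 0.26, 0, -1],
    [0, 0, 0.26, 0, -1],
    [0, 0, 0.26, 0, -1],
    [0, 0, 0.26, 0, -1],
    [0, 0, 0.26, 0, -1],
    [0, 0, 0, 0, -1],
    [0, 0, 0, 0, -1]
  ]
}}

```text
t: 15.08
ee_pos: [0.4629, -0.2286, 0.2528]
tcp_rot: [0.999, 0.045, 0.002, 0.001]
contact_force: [-0.2, 0.0, -1.2]
finger_gap: 0.0853
```

Run:
```python
from h import *
s=telemetry.read_state(); print(s["ee_pos"])
c=cam("wrist"); np.savez("w9.npz",K=c[0],D=c[1],o=c[2],M=c[3]); cv2.imwrite("pics/w9.png",vision.capture("wrist"))
a=vision.capture("scene"); cv2.imwrite("pics/s9.png",a)
```

```text
[ 0.46291839 -0.2286075   0.25277737]
```

Request:
{"api": "play_rows", "payload": {
  "moves": [
    [0.03, 0.25, 0, 0, -1],
    [0.03, 0.26, 0, 0, -1],
    [0.03, 0.26, 0, 0, -1],
    [0.03, 0.26, 0, 0, -1],
    [0.03, 0.26, 0, 0, -1],
    [0.03, 0.26, 0, 0, -1],
    [0.03, 0.26, 0, 0, -1],
    [0.03, 0.26, 0, 0, -1],
    [0.03, 0.26, 0, 0, -1],
    [0.03, 0.26, 0, 0, -1],
    [0.03, 0.26, 0, 0, -1],
    [0.03, 0.26, 0, 0, -1]
  ]
}}

```text
t: 16.18
ee_pos: [0.5148, 0.2398, 0.2481]
tcp_rot: [0.999, 0.045, -0.002, 0.001]
contact_force: [1.2, -0.6, 0.0]
finger_gap: 0.0856
```

Request:
{"api": "play_rows", "payload": {
  "moves": [
    [0, 0, 0, 0, -1],
    [0, 0, 0, 0, -1],
    [0, 0, 0, 0, -1],
    [0, 0, 0, 0, -1],
    [0, 0, 0, 0, -1]
  ]
}}

```text
t: 16.6
ee_pos: [0.5159, 0.2366, 0.2497]
tcp_rot: [0.999, 0.044, -0.0, 0.001]
contact_force: [-0.1, 0.1, -0.1]
finger_gap: 0.085
```

Run:
```python
from h import *
s=telemetry.read_state(); T=R.from_quat(s["tcp_rot"]).as_matrix();print(s["ee_pos"],"yaw",np.degrees(np.arctan2(T[1,0],T[0,0])),s["joint_vel"].round(3))
c=cam("wrist"); im=vision.capture("wrist"); cv2.imwrite("pics/w10.png",im); np.savez("w10.npz",K=c[0],D=c[1],o=c[2],M=c[3])
for l in("clip","rack"): print([(np.round(d["bbox"]).tolist(),d["conf"]) for d in models.look_for("wrist",l)[:3]])
k=cv2.imread("pics/w9.png")
cv2.imwrite("pics/v10.png",np.hstack([cv2.copyMakeBorder(cv2.resize(k,(240,180)),0,240,0,0,0),im]))
```

```text
[0.51591854 0.23660253 0.24974961] yaw 5.048125055176404 [ 0.003 -0.007 -0.003 -0.006  0.    -0.002 -0.002]
[([364.0, 100.0, 69.0, 49.0], 0.62), ([243.0, 155.0, 57.0, 67.0], 0.58)]
[([1.0, 135.0, 277.0, 112.0], 0.96), ([540.0, 114.0, 20.0, 2.0], 0.57), ([1.0, 152.0, 58.0, 95.0], 0.52)]
```

View pics/v10.png

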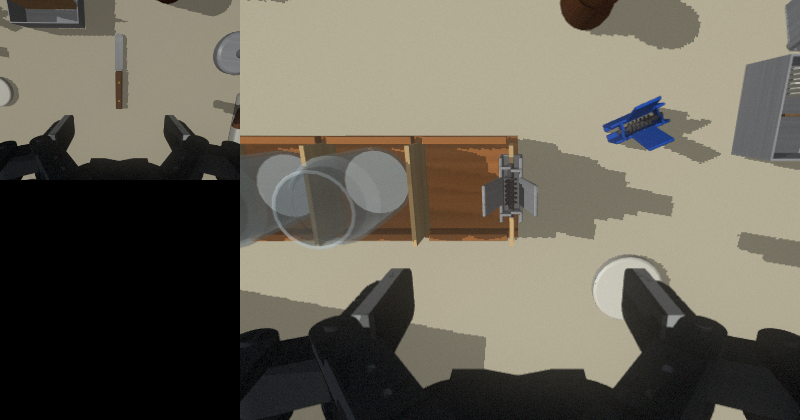

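Left inset: the knife lies flat on the shelf beside the tin. Main view (subtract 240 from x): the steel clip is at (270,188) with tail tops at x 243 and 298, squared up with the tool; the nearest rack bay is empty.

Run:
```python
from h import *
z=np.load("w10.npz"); c=(z["K"],z["D"],z["o"],z["M"])
print("pin",ground("w",[[271,188]],.099,c).round(4),"tailtop",ground("w",[[243,196],[298,196]],.137,c).round(4).tolist(),"jaws ends",ground("w",[[271,156],[271,222]],.09,c).round(4).tolist())
print("board",ground("w",[[271,145],[274,245]],.08,c).round(4).tolist())
print("rack back edge",ground("w",[[0,136],[277,137]],.03,c).round(4).tolist())
z=np.load("w9.npz"); c=(z["K"],z["D"],z["o"],z["M"])
im=cv2.imread("pics/w9.png"); b=im.astype(int); m=((b[...,2]-b[...,0]>35)&(b[...,2]-b[...,1]>20)).astype(np.uint8); m[:,:200]=0;m[:,400:]=0;m[:60]=0
ys,xs=np.nonzero(m);print("handle",xs.min(),xs.max(),ys.min(),ys.max())
print("tin front view", ground("w",[[20,0]],.06,c))
```

```text
pin [[0.5232 0.2439 0.099 ]] tailtop [[0.5228, 0.2642, 0.137], [0.5264, 0.2232, 0.137]] jaws ends [[0.5493, 0.2462, 0.09], [0.4903, 0.2413, 0.09]]
board [[0.5578, 0.2471, 0.08], [0.4648, 0.2365, 0.08]]
rack back edge [[0.5384, 0.5202, 0.03], [0.5626, 0.2423, 0.03]]
handle 270 282 167 253
tin front view [[0.60459025 0.0038484  0.06      ]]
```

Request:
{"api": "play_rows", "payload": {
  "moves": [
    [0.02, 0.025, -0.2, 0, -1],
    [0.02, 0.024, -0.2, 0, -1],
    [0, 0, -0.2, 0, -1],
    [0, 0, -0.2, 0, -1],
    [0, 0, -0.1, 0, -1],
    [0, 0, -0.045, 0, -1],
    [0, 0, -0.02, 0, -1],
    [0, 0, 0, 0, -1],
    [0, 0, 0, 0, -1],
    [0, 0, 0, 0, -1]
  ],
  "grip_force": 45
}}

```text
t: 17.58
ee_pos: [0.5226, 0.2462, 0.107]
tcp_rot: [0.999, 0.045, 0.001, -0.0]
contact_force: [-0.7, -0.4, 0.5]
finger_gap: 0.0858
```

Request:
{"api": "play_rows", "payload": {
  "moves": [
    [0, 0, 0, 0, 1],
    [0, 0, 0, 0, 1],
    [0, 0, 0, 0, 1],
    [0, 0, 0, 0, 1],
    [0, 0, 0, 0, 1],
    [0, 0, 0, 0, 1],
    [0, 0, 0, 0, 1],
    [0, 0, 0, 0, 1],
    [0, 0, 0, 0, 1],
    [0, 0, 0, 0, 1]
  ]
}}

```text
t: 18.42
ee_pos: [0.5217, 0.2458, 0.1055]
tcp_rot: [0.999, 0.045, -0.0, 0.0]
contact_force: [0.3, -0.3, -1.0]
finger_gap: 0.0171
```

Request:
{"api": "play_rows", "payload": {
  "moves": [
    [0, 0, 0.03, 0, 1],
    [0, 0, 0.06, 0, 1],
    [0, 0, 0.1, 0, 1],
    [0, 0, 0.15, 0, 1],
    [0, 0, 0.2, 0, 1],
    [0, 0, 0.2, 0, 1],
    [0, 0, 0.2, 0, 1],
    [0, 0, 0, 0, 1],
    [0, 0, 0, 0, 1],
    [0, 0, 0, 0, 1]
  ]
}}

```text
t: 19.25
ee_pos: [0.5215, 0.2455, 0.2466]
tcp_rot: [0.999, 0.045, 0.0, 0.0]
contact_force: [-0.3, -0.2, -0.8]
finger_gap: 0.0171
```

Run:
```python
from h import *
s=telemetry.read_state(); T=R.from_quat(s["tcp_rot"]).as_matrix();print(s["ee_pos"],s["qpos"].round(2),s["finger_gap"],s["contact_force"])
c=cam("wrist"); im=vision.capture("wrist"); cv2.imwrite("pics/w11.png",im)
a=vision.capture("scene"); p=proj("scene",s["ee_pos"])[0].astype(int); print(p)
x,y=p; cr=cv2.resize(a[y-45:y+45,x-45:x+45],(400,400),interpolation=2)
cv2.imwrite("pics/v11.png",np.hstack([cr,cv2.resize(im[150:400,155:405],(400,400))]))
```

```text
[0.52152971 0.24550619 0.24656743] [-0.13  0.37 -0.52  1.67  0.2   1.16 -2.18] 0.01710602780513124 [-0.26542571 -0.2457891  -0.83567875]
[359 213]
```

View pics/v11.png

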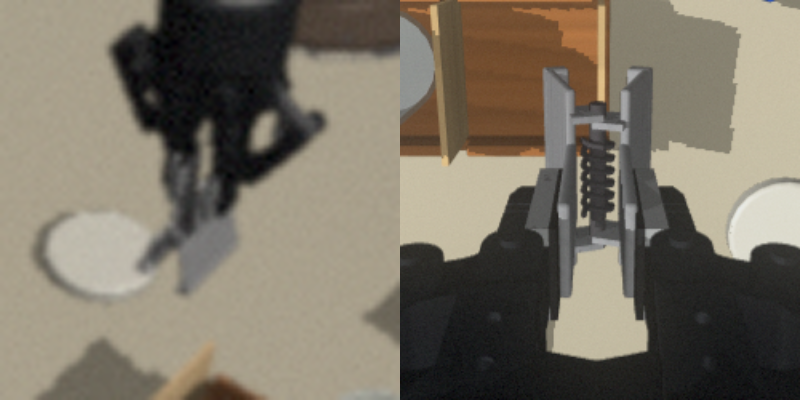

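The clip is firmly held upright and wide open, clear of the rack; the jaws' lower corners in the scene image are near (355,234) and (367,223). Carrying it over the tin with a quarter turn.

Request:
{"api": "play_rows", "payload": {
  "moves": [
    [0.043, -0.158, 0, 0.155, 1],
    [0.043, -0.158, 0, 0.155, 1],
    [0.043, -0.158, 0, 0.155, 1],
    [0.043, -0.158, 0, 0.155, 1],
    [0.043, -0.158, 0, 0.155, 1],
    [0.043, -0.158, 0, 0.155, 1],
    [0.043, -0.158, 0, 0.155, 1],
    [0.043, -0.158, 0, 0.155, 1],
    [0.043, -0.158, 0, 0.155, 1],
    [0.043, -0.158, 0, 0.155, 1],
    [0.043, -0.158, 0, 0.155, 1],
    [0.043, -0.158, 0, 0.155, 1]
  ]
}}

```text
t: 20.35
ee_pos: [0.5987, -0.0399, 0.2452]
tcp_rot: [0.712, 0.702, -0.001, -0.001]
contact_force: [0.5, -0.4, -0.6]
finger_gap: 0.0168
```

Request:
{"api": "play_rows", "payload": {
  "moves": [
    [0.04, -0.15, 0, 0.14, 1],
    [0, 0, 0, 0, 1],
    [0, 0, 0, 0, 1],
    [0, 0, 0, 0, 1],
    [0, 0, 0, 0, 1],
    [0, 0, 0, 0, 1]
  ]
}}

```text
t: 20.85
ee_pos: [0.6049, -0.0596, 0.2465]
tcp_rot: [0.674, 0.739, 0.0, -0.0]
contact_force: [-1.1, -0.4, -0.6]
finger_gap: 0.0171
```

Run:
```python
from h import *
s=telemetry.read_state(); T=R.from_quat(s["tcp_rot"]).as_matrix();print(s["ee_pos"],"yaw",np.degrees(np.arctan2(T[1,0],T[0,0])),s["finger_gap"])
c=cam("wrist"); im=vision.capture("wrist"); cv2.imwrite("pics/w12.png",im); np.savez("w12.npz",K=c[0],D=c[1],o=c[2],M=c[3])
a=vision.capture("scene"); cv2.imwrite("pics/s12.png",a)
x,y=proj("scene",s["ee_pos"])[0].astype(int); print(x,y)
# clip height from earlier scene view (px of jaw corners)
p=np.array([.5215,.2455,.2466]); t=np.radians(5.05); X=np.array([np.cos(t),np.sin(t),0]); Y=np.array([-np.sin(t),np.cos(t),0])
for dz in(-.036,-.040,-.044,-.048,-.052):
    print(dz,proj("scene",[p+X*a_*.028+b*Y*.013+[0,0,dz] for a_ in(1,-1) for b in(1,-1)]).round(1).tolist())
cr=cv2.resize(a[y-55:y+65,x-60:x+60],(400,400),interpolation=2)
cv2.imwrite("pics/v12.png",np.hstack([cv2.resize(im,(533,400)),cr[:,70:330]]))
```

```text
[ 0.60493581 -0.05962307  0.2464532 ] yaw 95.26074941961234 0.017139023768344922
254 174
-0.036 [[355.7, 231.2], [347.5, 226.6], [367.5, 219.6], [359.3, 215.2]]
-0.04 [[355.6, 232.3], [347.3, 227.7], [367.3, 220.7], [359.1, 216.3]]
-0.044 [[355.4, 233.3], [347.2, 228.8], [367.1, 221.8], [358.9, 217.4]]
-0.048 [[355.2, 234.4], [347.0, 229.8], [366.9, 222.8], [358.8, 218.4]]
-0.052 [[355.1, 235.5], [346.9, 230.9], [366.7, 223.9], [358.6, 219.5]]
```

Run:
```python
from h import *
z=np.load("w12.npz"); c=(z["K"],z["D"],z["o"],z["M"])
im=cv2.imread("pics/w12.png"); hsv=cv2.cvtColor(im,cv2.COLOR_BGR2HSV)
tc=np.array([.616,-.0615,0]);t=np.radians(4.9);X=np.array([np.cos(t),np.sin(t),0]);Y=np.array([-np.sin(t),np.cos(t),0])
for yy in(.06,.05,.04,.03,-.03,-.05):
    pts=[tc+X*xx+Y*yy+[0,0,.096] for xx in np.arange(-.03,.02,.002)]
    px=proj("w",pts,c)
    print("y",yy,px[0].round(),px[-1].round())
    for q,xx in zip(px,np.arange(-.03,.02,.002)):
        u,v=int(round(q[0])),int(round(q[1]))
        if 0<=u<560 and 0<=v<420: print(f"{xx*1000:.0f}:{tuple(int(k) for k in im[v,u])}",end=" ")
    print()
m=cv2.inRange(hsv,(5,70,30),(22,255,255))
n,l,st,ce=cv2.connectedComponentsWithStats(m)
for i in range(1,n):
    if st[i,4]>40: print(st[i],ce[i].round())
for v in range(0,260,12):
    u=np.nonzero(m[v])[0]; u=u[(u>150)&(u<420)]
    if len(u): print(v,u.min(),u.max(),len(u))
```

```text
y 0.06 [257. 133.] [316. 133.]
-30:(114, 115, 115) -28:(117, 114, 114) -26:(115, 114, 115) -24:(112, 113, 114) -22:(114, 115, 114) -20:(112, 113, 113) -18:(109, 108, 109) -16:(112, 112, 111) -14:(116, 116, 115) -12:(115, 116, 115) -10:(115, 114, 116) -8:(64, 78, 92) -6:(87, 124, 161) -4:(114, 116, 119) -2:(117, 116, 115) 0:(112, 111, 111) 2:(118, 117, 115) 4:(113, 115, 113) 6:(113, 112, 113) 8:(103, 109, 111) 10:(132, 144, 146) 12:(108, 117, 118) 14:(187, 201, 200) 16:(118, 126, 127) 18:(193, 209, 209) 
y 0.05 [257. 145.] [315. 145.]
-30:(112, 112, 112) -28:(117, 118, 117) -26:(113, 114, 113) -24:(115, 114, 114) -22:(112, 111, 111) -20:(115, 117, 117) -18:(108, 106, 107) -16:(109, 109, 110) -14:(113, 111, 112) -12:(113, 114, 113) -10:(113, 111, 111) -8:(64, 78, 92) -6:(85, 121, 159) -4:(111, 111, 111) -2:(116, 116, 117) 0:(117, 114, 113) 2:(114, 112, 114) 4:(113, 112, 112) 6:(112, 112, 114) 8:(104, 114, 113) 10:(178, 192, 194) 12:(111, 119, 121) 14:(127, 137, 139) 16:(107, 117, 117) 18:(212, 224, 224) 
y 0.04 [257. 157.] [315. 158.]
-30:(111, 113, 112) -28:(113, 114, 112) -26:(110, 1
[... 1502 characters left out ...]
6) -24:(109, 109, 106) -22:(123, 120, 120) -20:(51, 50, 51) -18:(48, 51, 50) -16:(59, 60, 62) -14:(73, 73, 74) -12:(81, 81, 80) -10:(86, 83, 85) -8:(73, 72, 72) -6:(73, 68, 75) -4:(58, 57, 59) -2:(118, 118, 118) 0:(102, 102, 102) 2:(102, 102, 103) 4:(117, 117, 117) 6:(122, 121, 118) 8:(70, 70, 70) 10:(125, 126, 125) 12:(126, 128, 125) 14:(129, 131, 127) 16:(127, 128, 125) 18:(126, 127, 126) 
[284 128   5  92 366] [286. 172.]
[  76  300   89   17 1080] [112. 308.]
[ 424  309  136   78 5272] [508. 338.]
[414 357  22  28 304] [424. 370.]
[296 360  14  12  80] [304. 366.]
132 284 288 5
144 284 287 4
156 284 287 4
168 284 287 4
180 284 287 4
192 284 287 4
204 284 287 4
216 284 286 3
252 284 286 3
```

Run:
```python
from h import *
z=np.load("w12.npz"); c=(z["K"],z["D"],z["o"],z["M"])
s=telemetry.read_state(); p=s["ee_pos"];T=R.from_quat(s["tcp_rot"]).as_matrix();print(p,c[0][0,2],c[2])
P=ground("w",[[286,132],[285.7,172],[285.5,210]],.096,c); print(P.round(4).tolist(),"tool",((P-p)@T).round(4).tolist())
im=cv2.imread("pics/w12.png");g=cv2.cvtColor(im,6)
for v in(190,200,210,220,230,240,250): print(v,[int(k) for k in g[v,236:324:2]])
```

```text
[ 0.60505514 -0.06002379  0.24666827] 277.597827203222 [0.59719861 0.00777981 0.389499  ]
[[0.6045, -0.0017, 0.096], [0.6075, -0.0343, 0.096], [0.6106, -0.0673, 0.096]] tool [[0.0582, 0.0048, 0.1507], [0.0254, 0.0048, 0.1507], [-0.0077, 0.0048, 0.1507]]
190 [129, 125, 130, 145, 127, 86, 83, 163, 160, 156, 159, 163, 162, 160, 158, 164, 154, 114, 105, 102, 109, 110, 107, 153, 82, 133, 108, 107, 111, 109, 107, 109, 107, 109, 110, 149, 108, 195, 107, 197, 108, 195, 120, 219]
200 [130, 127, 131, 141, 111, 86, 89, 93, 119, 122, 122, 163, 132, 160, 160, 118, 106, 107, 107, 104, 108, 108, 110, 154, 79, 134, 107, 108, 109, 108, 103, 154, 117, 123, 126, 100, 100, 97, 100, 153, 110, 222, 113, 227]
210 [128, 130, 130, 136, 125, 91, 89, 86, 89, 91, 90, 135, 154, 153, 126, 111, 105, 107, 105, 105, 108, 113, 106, 155, 75, 141, 108, 104, 97, 146, 152, 126, 100, 98, 96, 95, 100, 108, 128, 131, 111, 202, 108, 177]
220 [129, 126, 129, 127, 144, 106, 88, 90, 88, 90, 90, 119, 155, 155, 108, 122, 121, 122, 118, 114, 117, 117, 103, 71, 116, 80, 71, 72, 82, 150, 156, 119, 101, 100, 99, 94, 99, 106, 165, 126, 109, 153, 138, 134]
230 [127, 128, 127, 127, 156, 90, 87, 87, 89, 89, 87, 110, 156, 103, 90, 107, 106, 106, 108, 62, 135, 136, 154, 156, 154, 152, 154, 155, 154, 106, 149, 109, 100, 98, 100, 97, 101, 104, 218, 113, 138, 129, 168, 123]
240 [130, 125, 127, 126, 156, 91, 87, 87, 87, 89, 86, 93, 122, 124, 108, 108, 103, 55, 76, 100, 98, 92, 77, 75, 74, 56, 49, 104, 104, 119, 124, 106, 102, 100, 102, 99, 96, 100, 218, 111, 200, 117, 220, 115]
250 [129, 128, 127, 128, 153, 90, 83, 89, 89, 87, 86, 108, 121, 116, 83, 121, 53, 50, 57, 64, 73, 77, 85, 76, 72, 68, 95, 117, 78, 111, 119, 116, 99, 100, 99, 100, 98, 101, 202, 109, 222, 112, 203, 89]
```

Request:
{"api": "play_rows", "payload": {
  "moves": [
    [0.032, 0.002, 0, -0.005, 1],
    [0, 0, -0.1, 0, 1],
    [0, 0, -0.12, 0, 1],
    [0, 0, -0.12, 0, 1],
    [0, 0, 0, 0, 1],
    [0, 0, 0, 0, 1],
    [0, 0, 0, 0, 1],
    [0, 0, 0, 0, 1]
  ]
}}

```text
t: 21.62
ee_pos: [0.6108, -0.0606, 0.1969]
tcp_rot: [0.676, 0.737, 0.001, 0.001]
contact_force: [0.1, 0.3, -0.2]
finger_gap: 0.0169
```

Run:
```python
from h import *
s=telemetry.read_state(); p=s["ee_pos"];T=R.from_quat(s["tcp_rot"]).as_matrix();print(p,"yaw",np.degrees(np.arctan2(T[1,0],T[0,0])))
c=cam("wrist"); im=vision.capture("wrist");cv2.imwrite("pics/w13.png",im); hsv=cv2.cvtColor(im,cv2.COLOR_BGR2HSV); m=cv2.inRange(hsv,(5,70,30),(22,255,255))
n,l,st,ce=cv2.connectedComponentsWithStats(m)
for i in range(1,n):
    if st[i,4]>40: print(st[i],ce[i].round())
i=[i for i in range(1,n) if 230<ce[i][0]<330 and st[i,4]>150][0]
ys,xs=np.nonzero(l==i); rows=np.unique(ys)[5:-5:15]; px=[[xs[ys==v].mean(),v] for v in rows]
print(((ground("w",px,.096,c)-p)@T).round(4).tolist())
```

```text
[ 0.61080816 -0.06057362  0.19692075] yaw 94.95922542182358
[278 127   3  86 256] [279. 170.]
[  45  323   72   20 1078] [ 74. 332.]
[ 471  332   89   58 2908] [526. 353.]
[429 370   6  15  65] [432. 377.]
[[0.0594, -0.0009, 0.1009], [0.0494, -0.0009, 0.1009], [0.0391, -0.0009, 0.1009], [0.0286, -0.0009, 0.1009], [0.0179, -0.0009, 0.1009], [0.0069, -0.0008, 0.1009]]
```

Card centred between the jaws to within 1 mm. Lowering over it.

Request:
{"api": "play_rows", "payload": {
  "moves": [
    [0, 0, -0.1, 0, 1],
    [0, 0, -0.1, 0, 1],
    [0, 0, -0.08, 0, 1],
    [0, 0, -0.07, 0, 1],
    [0, 0, -0.06, 0, 1],
    [0, 0, -0.04, 0, 1],
    [0, 0, 0, 0, 1],
    [0, 0, 0, 0, 1],
    [0, 0, 0, 0, 1],
    [0, 0, 0, 0, 1],
    [0, 0, 0, 0, 1],
    [0, 0, 0, 0, 1]
  ]
}}

```text
t: 22.67
ee_pos: [0.6102, -0.0609, 0.1285]
tcp_rot: [0.676, 0.737, 0.0, 0.0]
contact_force: [-0.0, -0.3, 0.1]
finger_gap: 0.0167
```

Run:
```python
from h import *
s=telemetry.read_state(); p=s["ee_pos"];T=R.from_quat(s["tcp_rot"]).as_matrix();print(p,"yaw",np.degrees(np.arctan2(T[1,0],T[0,0])),s["finger_gap"],s["contact_force"],s["joint_vel"].round(3))
c=cam("wrist"); im=vision.capture("wrist");cv2.imwrite("pics/w14.png",im); hsv=cv2.cvtColor(im,cv2.COLOR_BGR2HSV); m=cv2.inRange(hsv,(5,70,30),(22,255,255))
n,l,st,ce=cv2.connectedComponentsWithStats(m)
for i in range(1,n):
    if st[i,4]>100 and 200<ce[i][0]<350:
        ys,xs=np.nonzero(l==i); rows=np.unique(ys)[3:-3:15]; px=[[xs[ys==v].mean(),v] for v in rows]
        print(st[i],((ground("w",px,.096,c)-p)@T).round(4).tolist())
g=cv2.cvtColor(im,6)
for v in(160,175,190,205,220): print(v,[int(k) for k in g[v,236:324:2]])
a=vision.capture("scene"); cv2.imwrite("pics/s14.png",a)
# scene: jaw outer-face lower corners predicted; print local grey map near jaw bottom on the rear (+x) side
X=T[:,1];Y=T[:,0]
for dz in(-.040,-.044,-.047,-.050): print(dz,proj("scene",[p+X*.013+Y*k*.028+[0,0,dz] for k in(1,-1)]).round(1).tolist())
print("cardtop",proj("scene",[p+X*0+Y*k*.06+[0,0,.096-p[2]] for k in(1,-1)]).round(1).tolist())
```

```text
[ 0.61018132 -0.0608697   0.12847267] yaw 94.95292641758904 0.016739061134074376 [-0.01297055 -0.33515115  0.08922606] [ 0.001  0.003  0.002  0.002  0.    -0.001  0.002]
[280 129   4  85 335] [[0.0618, 0.0002, 0.0325], [0.0546, 0.0002, 0.0325], [0.0472, 0.0002, 0.0325], [0.0396, 0.0002, 0.0325], [0.0319, 0.0002, 0.0325], [0.024, 0.0003, 0.0325]]
[279 305   4  47 160] [[-0.0345, -0.0001, 0.0325], [-0.044, 0.0002, 0.0325], [-0.0538, 0.0002, 0.0325]]
160 [120, 120, 118, 117, 119, 121, 115, 118, 124, 121, 119, 119, 117, 117, 115, 116, 121, 120, 126, 118, 117, 116, 140, 141, 121, 117, 119, 122, 120, 116, 121, 121, 123, 120, 120, 119, 120, 122, 147, 221, 119, 120, 231, 141]
175 [118, 116, 117, 117, 122, 121, 119, 116, 119, 119, 118, 118, 116, 115, 113, 115, 113, 117, 121, 120, 116, 118, 141, 147, 121, 119, 118, 118, 121, 116, 119, 118, 119, 123, 120, 121, 119, 117, 205, 163, 119, 118, 232, 129]
190 [118, 116, 118, 118, 119, 120, 119, 114, 120, 118, 116, 116, 114, 117, 113, 116, 116, 121, 121, 114, 115, 116, 143, 144, 119, 112, 115, 121, 121, 114, 118, 119, 119, 122, 118, 122, 117, 117, 236, 135, 116, 119, 238, 118]
205 [116, 115, 119, 121, 99, 93, 93, 95, 92, 94, 110, 131, 128, 116, 115, 114, 116, 116, 120, 115, 114, 119, 141, 146, 116, 114, 117, 120, 113, 117, 131, 134, 125, 111, 109, 106, 107, 119, 169, 127, 118, 175, 190, 118]
220 [173, 167, 170, 171, 153, 99, 92, 97, 97, 93, 91, 138, 167, 164, 118, 129, 128, 130, 125, 122, 126, 126, 105, 75, 125, 129, 80, 78, 99, 161, 163, 126, 111, 108, 108, 107, 107, 114, 228, 120, 115, 233, 142, 121]
-0.04 [[259.2, 222.1], [245.3, 213.6]]
-0.044 [[259.2, 223.0], [245.4, 214.6]]
-0.047 [[259.2, 223.7], [245.4, 215.3]]
-0.05 [[259.2, 224.4], [245.5, 216.0]]
cardtop [[270.1, 222.8], [240.4, 204.9]]
```

Run:
```python
from h import *
s=telemetry.read_state(); print(s["t"],s["finger_gap"],s["ee_pos"],s["contact_force"])
print(bot.job_done())
```

```text
22.7667 0.017065303252089065 [ 0.61008824 -0.06086544  0.12828997] [-0.01082295 -0.15336928 -1.29742533]
the job is handed in; nothing more can be done
None
```

I finished the job and handed it in at 22.8 s; the system gives no verdict, so the result below rests on my own checks.

- **Lid:** I slid the knife blade under the front rim until it touched the tin wall, then levered the lid back. It stayed fully back after I withdrew the knife. I didn't look at it again after that.
- **Knife:** I laid it on the shelf beside the tin and let go; a wrist picture shows it lying there. Its heights were not measured.
- **Clip:** I squeezed it off the end board and lifted it clear. I then turned it a quarter turn and lowered it over the tall card, still squeezed open.
- **Last checks:**
  - The card sat within 0.3 mm of the middle between the jaws.
  - The fingers read 17 mm apart, about what the fully squeezed clip gives.
  - The arm was still. Outside force on it was near zero, up to 1.3 N in the final reading, which is within the sensor's usual noise.
- **Less certain:** jaw depth is estimated from one scene picture at about 15 mm below the card's top edge, give or take 4 mm. The 12-picture limit meant I couldn't view the final pose; I checked it only with numbers from the images.

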